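# Pair a safe-lock keypad with the handheld programmer

### The job

To pair the safe-lock keypad, lift the handheld programmer out of its charging cradle, aim its nose straight down at the barcode label on the carton from about 10 cm above the label, and keep it steady there for about a second while it reads the label. Then take it to the keypad clamped tilted in the bench vise and touch its sprung brass tip gently to the middle of the round steel reader contact, square to the keypad's sloping face, pressing just enough that the tip is pushed part-way in but not to its stop. The program finishes while still holding it there, tip on the contact, without letting go, and the carton, vise tilt and other locks on the bench are left as they were.

Things in the scene. Friction and masses are not known exactly. Their poses are not given: they have to be found in the camera images.
- programmer: grey handheld, 150 g +-25%, upright in the cradle, nose down. Case 26 (x) by 38 (y) mm, orange band at z = 80 mm, screen on -x, black rubber flanks on +y and -y: grip these from above at z about 125 mm. Origin: end of the unpressed brass tip; z up its axis. Tip z = 0 to 10 mm, black nose 20 to 24 mm thick z = 10 to 40, case z = 40 to 150. Scanner and tip point along -z
- nose (a point): end of the black nose of the programmer (ring-shaped scanner window round the tip), on its axis, 10 mm above the end of the tip; axes as the programmer
- probe_tip (a joint): how far the programmer's brass tip (10 mm diameter, rounded end) is pushed into its nose: 0 = out, 7 mm = at its stop. Its spring begins to give at about 1.5 N and takes 0.6 N more per mm (about 5.7 N at the stop)
- tip_end (a point): end of the brass tip, moving with it; on the programmer's axis
- cradle: black desk charging cradle, fixed, base 90 by 84 mm, pocket rim 75 mm above the bench; origin at the centre of its underside. The programmer's case sits 25 mm deep in the pocket on a ledge 50 mm above the bench, with 2.5 mm play all round: lift it at least 70 mm straight up to clear it
- carton: cardboard lock carton 105 (x) by 150 (y) by 47 mm high, loose, 0.9 kg, origin at the centre of its underside, z up
- label (a point): centre of the white 44 by 74 mm label with black bars on top of the carton, 47 mm above the bench; axes as the carton
- keypad: white safe-lock keypad 130 (x) by 76 (y) by 26 mm thick with 12 grey keys, together with the vise head that clamps it. z is the outward normal of its face, leaning 0.25 to 0.45 rad from vertical towards the vise's -x side (roughly towards the robot); +x runs up the slope. Origin on the tilt pivot, 52 mm below the face. The tilt is held by a tight clamp
- reader (a point): centre of the round reader contact on the keypad face (black disc 35 mm, steel ring 29 mm, brass centre 12 mm in diameter; flat, standing 2 mm off the face), 44 mm down the slope from the keypad's middle, on its outer surface; axes as the keypad, so z is the outward normal
- vise: small blue bench work-holder with round foot (about 130 mm over its bolt ears), fixed; origin at the centre of its underside; tilt pivot 68 mm above the bench. Its head with the jaws, about 160 mm wide, carries the keypad
- padlock: brass padlock lying flat, 46 by 52 by 24 mm with steel shackle to +x, loose bystander
- lock_case: flat steel mortise lock case, 90 by 160 by 18 mm with brass forend 225 mm long, loose bystander
- cylinder_lock: round brass lock cylinder standing on end, 35 mm diameter, 36 mm high, loose bystander
Mind the look-alikes: they are no part of the job. Of the things that look like the programmer, the largest one is meant.

How it is judged:
On the way, in this order (a step that is already met when the one before it is completed fails the run):
1. the programmer is lifted clear of its cradle, held by the gripper (z of programmer in the frame of cradle above 0.08 m and contact force between the fingers and programmer above 1 N and contact force between programmer and cradle below 0.05 N), for 0.1 s.
2. the held programmer is aimed at the label and steady for about a second: nose 5 to 15 cm above the label, the label's centre within 18 mm of its axis both ways, upright within 0.25 rad (z of label in the frame of nose between -0.15 and -0.05 m and x of label in the frame of nose between -0.018 and 0.018 m and y of label in the frame of nose between -0.018 and 0.018 m and angle between programmer's own z axis and vertical below 0.25 rad and linear speed of programmer below 0.03 m/s and contact force between the fingers and programmer above 1 N), for 0.8 s.
At the end, for the whole second after the job is handed in: Still gripped and at rest: tip end within 7 mm of the reader contact's centre, axis square to the face within 0.16 rad, pressing the keypad with 1 to 8 N, tip pushed in 0.5 to 6.5 mm; reader shifted under 5 mm; carton, padlock, lock case and lock cylinder moved under 15 mm (distance between tip_end and reader below 0.007 m and contact force between programmer and keypad between 1 and 8 N and value of joint probe_tip between 0.0005 and 0.0065 m and angle between the z axis of programmer and the z axis of reader, either way round below 0.16 rad and contact force between the fingers and programmer above 1 N and linear speed of programmer below 0.01 m/s and distance of reader from where it was at the start of the episode below 0.005 m and distance of each of carton, padlock, lock_case, cylinder_lock from where it was at the start of the episode below 0.015 m); the arm keeps its last pose, push and grip.
It fails at once if the programmer is rammed against the keypad (over 20 N) (contact force between programmer and keypad above 20 N).
It fails at once if a bystander lock or the carton is knocked away (distance of any of padlock, lock_case, cylinder_lock, carton from where it was at the start of the episode above 0.03 m).
It also fails if it takes over 45 s, if anything falls off the work surface, if the arm or the gripper's body presses on something with over 40 N, if the wrist force passes 120 N, or if a joint passes its speed limit or range.

### The arm

A 6-joint arm with a two-finger parallel gripper is mounted at the origin on the work surface. World frame = base frame: x ahead of the robot, y to its left, z up, the work surface at z = 0. Lengths are in m, angles in rad, forces in N, time in s.
With the tool pointing down it reaches from about 0.4 to 0.925 m from the base axis. Payload 3.4 kg.
Tool frame: the origin (TCP) lies between the finger pads; the fingertips stand 14 mm ahead of it and the grasp point (between the pads) lies 5 mm behind it (env.tips_ahead is the distance from the TCP to the fingertips, in m); z points along the fingers, y is the line along which they close (so a half turn about z gives the same grasp; the last joint's range is limited). The gripper opens to 85 mm and grips with 20 to 120 N. Pads are 22 mm wide; open, the fingers measure 114 mm over their backs; the gripper's body (76 mm by 85 mm) begins 54 mm behind the grasp point. The pads swing forward as they close: fully open they stand 13 mm farther back than shut.
Start: joints at [1.165, 0.307, 1.506, -0, 1.328, -0.073], TCP at [0.188, 0.543, 0.245] pointing down, gripper open.
Joint ranges: [-3.12, 3.12], [-1.05, 2.28], [0.14, 2.33], [-1.42, 4.57], [0.1, 2.73], [-2.68, 2.68]. Speed limits (rad/s): [2.57, 2.57, 3.14, 3.14, 3.14, 3.14].

### API

Orientations are given as [roll, pitch, yaw] about the fixed x, y, z axes, in that order (R = Rz(yaw) Ry(pitch) Rx(roll)).
In Python, from workcell import env, cams, order, search_frame gives the robot as it stands.
- The arm moves only by the tool servo_tool, never from a script. Its argument "commands" is a list of rows, each an object of numbers: "jaw": the opening, from 0 (shut) to 1 (fully open); "x", "y", "z": the shift along the tool's x, y, z in units of 5 cm (1.0 is 5 cm); "twist": the turn about the tool's z in units of 4 degrees (1.0 is 4 degrees). In form: [{"jaw": .., "x": .., "y": .., "z": .., "twist": ..}, ...]. A call has 1 to 8 rows; each row shifts and turns the commanded pose from where the row before left it, along the tool's axes as they then stand; what a row does not reach is not made up. A row lasts 1/10 s, in which the tool goes at most 50 mm and 8.59 degrees, less where a joint would pass 70% of its speed; a pose out of reach is approached as far as the arm can. A call with a number of a shift or a turn outside -1 to 1 is refused whole. A call with a gripper value outside its range is refused whole. The fingers move at their own pace and stop on an object; "newtons" is the grip in N (left out, the last holds). Time passes only in rows, so rows that do not move let the fingers close. It gives the time, the measured TCP pose, the force, the opening and the grip force at its end, in the units of the state.
- env.observe(): the state, without advancing time (a new reading comes with each control period).
- cams.snapshot(name): name is "side" or "top"; returns a dict with "img" (480x640x3 uint8, blue, green, red), "fx", "fy", "cx", "cy" (pixels), "R" (3x3) and "t" (3): a world point X has camera coordinates R X + t. Camera axes: x right, y down, z forward; pixel columns grow to the right and rows downward; lengths in m; the calibration is good to about 2 mm. A picture is of the moment at which its call begins. There is no depth.
- order.close_job(): hands the job in; it is judged then, once.
Trained networks look in a picture, given as the dict that the camera call returned (one of the last four; its "shot" number tells which), for a name from the list of things; names that differ only in an ending like _2 or _b are one class to them, and where a whole thing is asked for, a point or a joint stands for the part that bears it (a point fixed in the world has none). Each returns a list of dicts, best first, with "conf" (0 to 1); they miss things now and then, are a little off and sometimes report something else, mostly with a low value. They report only what shows in the picture. A call takes as long as a camera call. They do not tell look-alikes from the thing itself.
- search_frame(picture, name): "location" ([x, y, z] in m, in world coordinates, good to about 4 mm: the middle of the surface that is visible of it).
The state is a dict: "time": time; "joints": joint angles; "dq": joint speeds; "tau": joint torques, N m; "ee_pos": TCP position; "tcp_rot": TCP orientation; "force": force on the tool from outside, world axes, zero at the start; "torque": the same for the moment, N m; "width": finger opening in m; "gripper_force": force on a finger pad.
Only numpy, scipy, OpenCV 4.12 (cv2) and the standard library are available. Lean on these libraries where they do the work, as an engineer would, in place of code of your own. Each camera call takes 0.05 s, during which the arm holds its last target. There are 200 camera calls.

## Working session

There is one attempt and no reset: what is moved stays moved. The work goes in short steps, Python scripts to look and compute and a tool call to move; the robot and the scene stay as the last step left them, time stands still between calls to the robot, and variables do not carry over. Pictures are saved under pics/ and viewed, at most 12 in all, crops included, and the job is handed in when it is done.

Besides the shell and the picture viewer there is one more tool, called in YAML: its name, and indented under it one key for each argument. servo_tool: Moves the arm, as the interface text tells. Its arguments: {"type":"object","properties":{"commands":{"type":"array"},"newtons":{"type":"number"}},"required":["commands"]}

```bash
mkdir -p pics
cat > look.py <<'E'
import sys,cv2,pickle,numpy as np
from workcell import env,cams,order,search_frame
def snap(n,f):
    p=cams.snapshot(n); cv2.imwrite('pics/'+f+'.png',p['img']); pickle.dump(p,open('pics/'+f+'.pkl','wb')); return p
E
python3 - <<'E'
from look import *
for c in ('top','side'):
    p=snap(c,c+'0')
    print(c,p['fx'],p['cx'],p['cy'],np.round(p['R'],3).tolist(),np.round(p['t'],3))
    for n in ['programmer','cradle','carton','label','keypad','reader','vise','padlock','lock_case','cylinder_lock']:
        print(n,[(round(d['conf'],2),np.round(d['location'],3).tolist()) for d in search_frame(p,n)][:4])
o=env.observe();print(o)
E
```

```text
top 523.9442758792625 317.86628805756305 241.1408019708105 [[-0.006, -1.0, 0.004], [-0.994, 0.006, -0.106], [0.106, -0.005, -0.994]] [0.021 0.594 1.076]
programmer [(0.86, [0.611, -0.252, 0.159]), (0.82, [0.642, -0.161, 0.107]), (0.71, [0.704, -0.199, 0.103]), (0.26, [0.764, 0.179, 0.035])]
cradle [(0.78, [0.601, -0.244, 0.02]), (0.6, [0.394, -0.18, 0.015]), (0.32, [0.761, 0.182, 0.034])]
carton [(0.92, [0.666, -0.014, 0.043])]
label [(0.58, [0.668, -0.01, 0.045]), (0.36, [0.599, -0.243, 0.017])]
keypad [(0.78, [0.598, 0.237, 0.112]), (0.24, [0.608, -0.249, 0.16])]
reader [(0.77, [0.601, 0.238, 0.113]), (0.25, [0.601, 0.238, 0.113])]
vise [(0.88, [0.599, 0.233, 0.111]), (0.37, [0.664, -0.009, 0.043])]
padlock [(0.65, [0.39, -0.183, 0.017]), (0.62, [0.38, 0.152, 0.023]), (0.45, [0.595, 0.236, 0.111])]
lock_case [(0.87, [0.392, -0.179, 0.019])]
cylinder_lock [(0.59, [0.76, 0.181, 0.035])]
side 566.0658651778296 307.59137928812424 239.02157452194658 [[-0.937, -0.35, -0.005], [-0.239, 0.651, -0.72], [0.256, -0.674, -0.694]] [0.536 0.202 0.862]
programmer [(0.92, [0.707, -0.196, 0.073]), 
[... 382 characters left out ...]
inder_lock [(0.9, [0.757, 0.186, 0.033])]
{'time': 1.1, 'joints': array([ 1.16451135e+00,  3.06818190e-01,  1.50640380e+00, -9.08446721e-06,
        1.32841506e+00, -7.34438662e-02]), 'dq': array([ 0.00125116,  0.00227198, -0.00060115,  0.00038426, -0.00077026,
        0.00045164]), 'tau': array([-1.34611564e-04, -4.57500172e+01, -2.52337110e+01, -3.50079279e-05,
        8.62147172e-04, -9.09090829e-06]), 'ee_pos': array([0.1878646 , 0.54344304, 0.24529303]), 'tcp_rot': array([-3.14154773e+00,  5.53717085e-06,  2.80875372e+00]), 'force': array([ 0.33665907, -0.1077128 ,  0.03515691]), 'torque': array([ 0.01947484, -0.0065169 , -0.01001563]), 'gripper_force': 0.0, 'width': 0.0854613575796932}
```

View pics/top0.png

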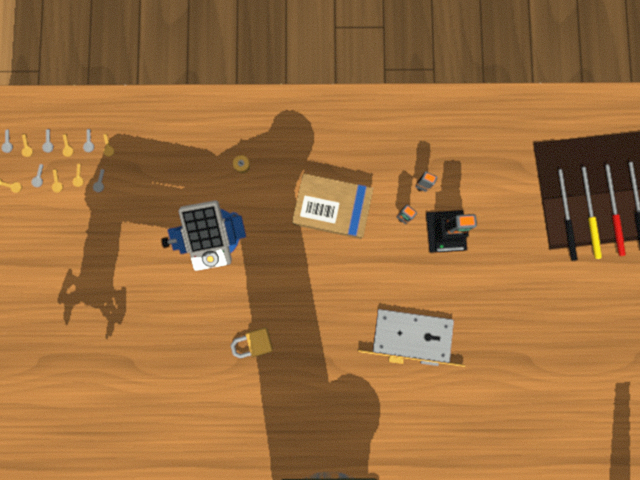

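View pics/side0.png

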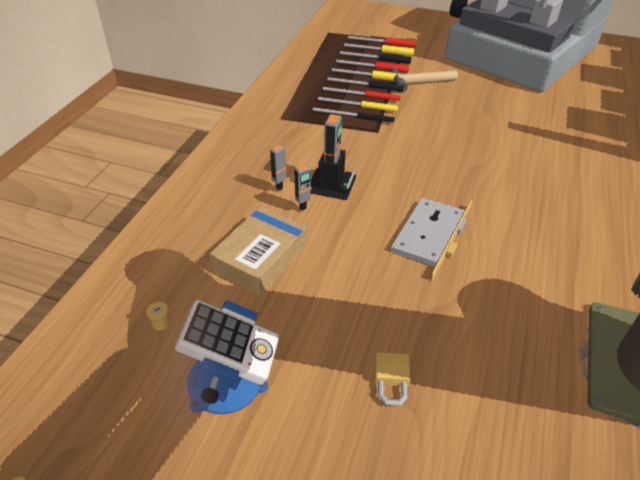

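Run:
```python
import cv2,numpy as np
t=cv2.imread('pics/top0.png');s=cv2.imread('pics/side0.png')
f=lambda i,x,y:cv2.resize(i[y:y+75,x:x+100],(400,300),interpolation=cv2.INTER_CUBIC)
cv2.imwrite('pics/c1.png',np.vstack([np.hstack([f(t,400,180),f(t,155,195)]),np.hstack([f(s,265,110),f(s,180,295)])]))
```

```text
(no output)
```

View pics/c1.png

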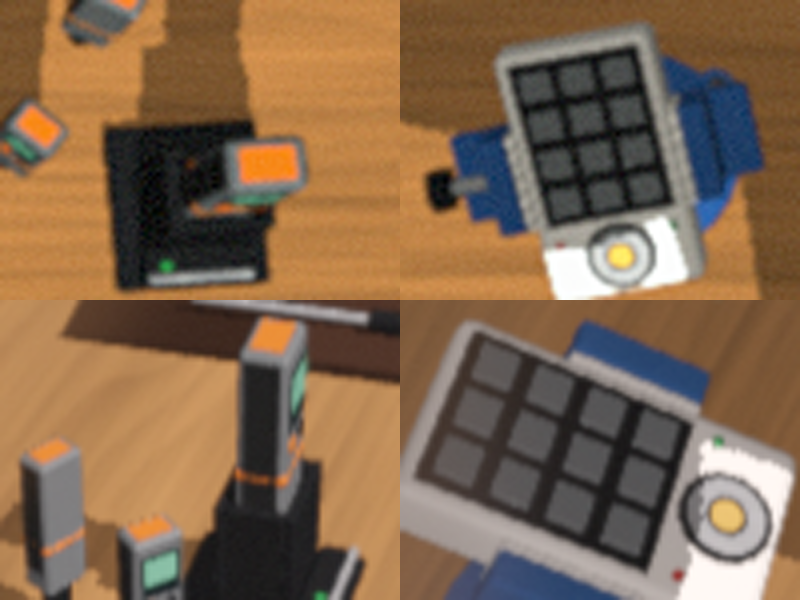

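```bash
cat > geo.py <<'E'
import pickle,numpy as np,cv2
def cam(f):
    p=pickle.load(open('pics/'+f+'.pkl','rb'));R=np.array(p['R']);t=np.array(p['t']);K=np.array([[p['fx'],0,p['cx']],[0,p['fy'],p['cy']],[0,0,1]]);return K,R,t
def ray(f,px):
    K,R,t=cam(f);return -R.T@t,R.T@np.linalg.inv(K)@np.r_[px,1]
def onz(f,px,z):
    c,d=ray(f,px);return c+d*(z-c[2])/d[2]
def tri(fa,a,fb,b):
    A=[];B=[]
    for f,px in((fa,a),(fb,b)):
        c,d=ray(f,px);d/=np.linalg.norm(d);P=np.eye(3)-np.outer(d,d);A.append(P);B.append(P@c)
    X=np.linalg.lstsq(np.vstack(A),np.hstack(B),rcond=None)[0]
    return X,np.linalg.norm(np.vstack(A)@X-np.hstack(B))
def proj(f,X):
    K,R,t=cam(f);q=K@(R@np.array(X)+t);return q[:2]/q[2]
E
python3 - <<'E'
from geo import *
np.set_printoptions(precision=4,suppress=True)
T=lambda x,y:np.array([155+(x-400)/4,195+y/4]); S=lambda x,y:np.array([180+(x-400)/4,295+(y-300)/4])
pts=[((512,68),(418,475)),((632,47),(478,333)),((671,205),(690,425)),((550,224),(643,567)),((621,256),(727,516))]
X=[]
for a,b in pts:
    x,e=tri('top0',T(*a),'side0',S(*b));X.append(x);print(x,e)
X=np.array(X);c=X.mean(0);n=np.linalg.svd(X-c)[2][2];n*=np.sign(n[2]);up=(X[0]+X[1]-X[2]-X[3]);up/=np.linalg.norm(up)
print('n',n,'tilt',np.arccos(n[2]),'dir',np.arctan2(n[1],n[0]),'up',up,'yaw',np.arctan2(up[1],up[0]))
t1=lambda x,y:np.array([400+x/4,180+y/4]);s1=lambda x,y:np.array([265+x/4,110+(y-300)/4])
print('prog top',tri('top0',t1(268,163),'side0',s1(276,336)), onz('top0',t1(268,163),.16),onz('side0',s1(276,336),.16))
a,b=onz('top0',t1(228,145),.16),onz('top0',t1(300,140),.16);print('prog yaw',np.arctan2(*(a-b)[[1,0]])-np.pi/2,np.linalg.norm(a-b))
q=[onz('top0',t1(*p),.01)for p in((105,128),(248,120),(268,280),(118,290))];print(np.mean(q,0),np.arctan2(*(q[0]-q[1])[[1,0]])-np.pi/2,np.arctan2(*(q[3]-q[2])[[1,0]])-np.pi/2,np.arctan2(*(q[0]-q[3])[[1,0]]))
print('label',onz('top0',(320,209),.047))
E
```

```text
[0.6409 0.2769 0.1358] 0.0002489198334386176
[0.6499 0.2187 0.1388] 0.0001928927662750602
[0.5776 0.2055 0.1034] 0.0006141083991625956
[0.5682 0.2648 0.1033] 7.16164332366666e-05
[0.5528 0.2313 0.0952] 0.0001631479916861559
n [-0.412  -0.0411  0.9102] tilt 0.42694857235735273 dir -3.042149322641991 up [0.8947 0.1562 0.4186] yaw 0.17288518314029816
prog top (array([ 0.6166, -0.2633,  0.158 ]), np.float64(0.0009681810764765271)) [ 0.617  -0.2625  0.16  ] [ 0.6149 -0.2603  0.16  ]
prog yaw 0.06403767512481684 0.03403719993417299
[ 0.6165 -0.2605  0.01  ] 0.050626069742383484 0.0605192935970138 0.05085233517550781
label [0.66   0.0124 0.047 ]
```

servo_tool:
  commands:
    - {"twist": -0.925, "x": -0.2, "y": -0.6, "jaw": 1}
    - {"twist": -0.925, "x": -0.2, "y": -0.6, "jaw": 1}
    - {"twist": -0.925, "x": -0.2, "y": -0.6, "jaw": 1}
    - {"twist": -0.925, "x": -0.3, "y": -0.7, "jaw": 1}
    - {"twist": -0.925, "x": -0.3, "y": -0.7, "jaw": 1}
    - {"twist": -0.925, "x": -0.3, "y": -0.7, "jaw": 1}
    - {"x": -0.4, "y": -0.8, "jaw": 1}
    - {"x": -0.4, "y": -0.8, "jaw": 1}

```text
validation failed for argument at $.co...
```

```bash
cat > go.py <<'E'
import sys,numpy as np
from workcell import env
# usage: go.py x y z yaw  -> remaining in tool units (twist first)
o=env.observe();p=np.array(o['ee_pos']);y=o['tcp_rot'][2]
a=[float(v) for v in sys.argv[1:]]
d=np.array(a[:3])-p;Y=a[3]
dt=-((Y-y+np.pi)%(2*np.pi)-np.pi)
w=y
print('t',o['time'],'pos',p.round(4),'rot',np.round(o['tcp_rot'],4),'w',round(o['width'],4),'gf',o['gripper_force'],'F',np.round(o['force'],2))
for lab,w in(('now axes',y),('after twist',Y)):
    print(lab,'x %.3f y %.3f z %.3f twist %.3f'%((d[0]*np.cos(w)+d[1]*np.sin(w))/.05,(d[0]*np.sin(w)-d[1]*np.cos(w))/.05,-d[2]/.05,np.degrees(dt)/4))
E
python3 go.py .616 -.2615 .245 3.197
```

```text
t 1.1 pos [0.1879 0.5434 0.2453] rot [-3.1415  0.      2.8088] w 0.0855 gf 0.0 F [ 0.34 -0.11  0.04]
now axes x -13.353 y -12.418 z 0.006 twist -5.561
after twist x -7.658 y -16.548 z 0.006 twist -5.561
```

servo_tool:
  commands:
    - {"jaw": 1, "x": -0.2, "y": -0.6, "z": 0, "twist": -0.925}
    - {"jaw": 1, "x": -0.2, "y": -0.6, "z": 0, "twist": -0.925}
    - {"jaw": 1, "x": -0.2, "y": -0.6, "z": 0, "twist": -0.925}
    - {"jaw": 1, "x": -0.3, "y": -0.7, "z": 0, "twist": -0.925}
    - {"jaw": 1, "x": -0.3, "y": -0.7, "z": 0, "twist": -0.925}
    - {"jaw": 1, "x": -0.3, "y": -0.7, "z": 0, "twist": -0.925}
    - {"jaw": 1, "x": -0.4, "y": -0.8, "z": 0, "twist": 0}
    - {"jaw": 1, "x": -0.4, "y": -0.8, "z": 0, "twist": 0}

```text
time: 1.9
ee_pos: [0.2746, 0.2619, 0.2456]
tcp_rot: [3.141, 0.001, -3.085]
force: [0.6, 0.5, -0.2]
width: 0.0853
gripper_force: 0.0
```

```bash
python3 go.py .616 -.2615 .245 3.197
```

```text
t 1.9 pos [0.2746 0.2619 0.2456] rot [ 3.1410e+00  1.1000e-03 -3.0855e+00] w 0.0853 gf 0.0 F [ 0.58  0.46 -0.18]
now axes x -6.230 y -10.836 z 0.013 twist 0.011
after twist x -6.238 y -10.831 z 0.013 twist 0.011
```

servo_tool:
  commands:
    - {"jaw": 1, "x": -0.5, "y": -0.8, "z": 0, "twist": 0}
    - {"jaw": 1, "x": -0.5, "y": -0.8, "z": 0, "twist": 0}
    - {"jaw": 1, "x": -0.5, "y": -0.8, "z": 0, "twist": 0}
    - {"jaw": 1, "x": -0.5, "y": -0.8, "z": 0, "twist": 0}
    - {"jaw": 1, "x": -0.5, "y": -0.8, "z": 0, "twist": 0}
    - {"jaw": 1, "x": -0.5, "y": -0.8, "z": 0, "twist": 0}
    - {"jaw": 1, "x": -0.5, "y": -0.8, "z": 0, "twist": 0}
    - {"jaw": 1, "x": -0.5, "y": -0.8, "z": 0, "twist": 0}

```text
time: 2.7
ee_pos: [0.4923, -0.0473, 0.2455]
tcp_rot: [3.141, 0.001, -3.088]
force: [0.5, 1.3, 0.2]
width: 0.0854
gripper_force: 0.0
```

servo_tool:
  commands:
    - {"jaw": 1, "x": -0.5, "y": -0.8, "z": 0, "twist": 0}
    - {"jaw": 1, "x": -0.5, "y": -0.8, "z": 0, "twist": 0}
    - {"jaw": 1, "x": -0.5, "y": -0.8, "z": 0, "twist": 0}
    - {"jaw": 1, "x": -0.5, "y": -0.8, "z": 0, "twist": 0}
    - {"jaw": 1, "x": 0, "y": 0, "z": 0, "twist": 0}
    - {"jaw": 1, "x": 0, "y": 0, "z": 0, "twist": 0}

```text
time: 3.3
ee_pos: [0.6001, -0.2006, 0.2444]
tcp_rot: [3.141, -0.001, -3.089]
force: [0.3, 0.4, -0.2]
width: 0.0851
gripper_force: 0.0
```

```bash
python3 go.py .616 -.2615 .130 3.197
```

```text
t 3.3 pos [ 0.6001 -0.2006  0.2444] rot [ 3.1407e+00 -1.2000e-03 -3.0888e+00] w 0.0851 gf 0.0 F [ 0.33  0.37 -0.16]
now axes x -0.253 y -1.233 z 2.289 twist -0.037
after twist x -0.249 y -1.234 z 2.289 twist -0.037
```

Move over the programmer, then look before descending.

servo_tool:
  commands:
    - {"jaw": 1, "x": -0.12, "y": -0.62, "z": 0, "twist": 0}
    - {"jaw": 1, "x": -0.13, "y": -0.61, "z": 0, "twist": 0}
    - {"jaw": 1, "x": 0, "y": 0, "z": 0, "twist": 0}
    - {"jaw": 1, "x": 0, "y": 0, "z": 0.4, "twist": 0}
    - {"jaw": 1, "x": 0, "y": 0, "z": 0.4, "twist": 0}
    - {"jaw": 1, "x": 0, "y": 0, "z": 0, "twist": 0}

```text
time: 3.9
ee_pos: [0.613, -0.2574, 0.2025]
tcp_rot: [3.137, -0.006, -3.086]
force: [-1.0, 0.3, -0.8]
width: 0.0851
gripper_force: 0.0
```

```bash
python3 go.py .616 -.2615 .130 3.197
python3 - <<'E'
from look import *
p=snap('side','s1')['img'];q=snap('top','t1')['img']
f=lambda i,x,y:cv2.resize(i[y:y+120,x:x+100],(400,480),interpolation=cv2.INTER_CUBIC)
cv2.imwrite('pics/c2.png',np.hstack([f(p,290,70),f(q,410,160)]))
E
```

```text
t 3.9 pos [ 0.613  -0.2574  0.2025] rot [ 3.1374 -0.0062 -3.0858] w 0.0851 gf 0.0 F [-0.96  0.34 -0.83]
now axes x -0.054 y -0.085 z 1.450 twist 0.006
after twist x -0.054 y -0.085 z 1.450 twist 0.006
```

View pics/c2.png

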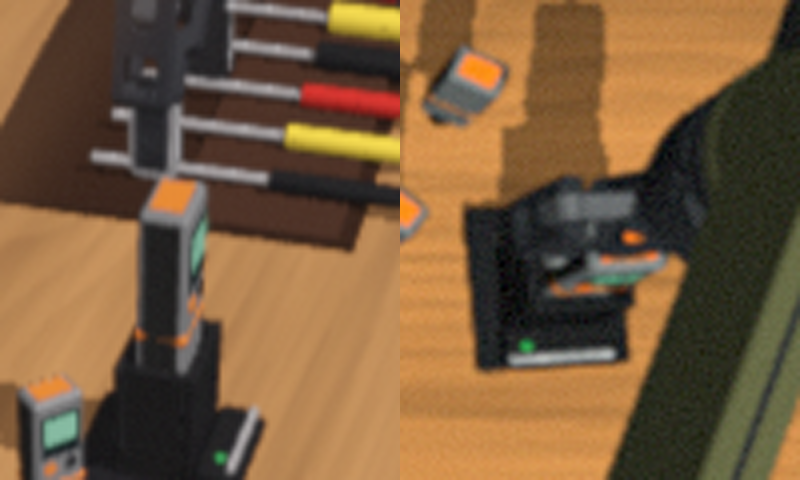

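servo_tool:
  commands:
    - {"jaw": 1, "x": -0.04, "y": -0.06, "z": 0.3, "twist": 0}
    - {"jaw": 1, "x": 0, "y": 0, "z": 0.3, "twist": 0}
    - {"jaw": 1, "x": 0, "y": 0, "z": 0, "twist": 0}
    - {"jaw": 1, "x": 0, "y": 0, "z": 0, "twist": 0}

```text
time: 4.4
ee_pos: [0.6181, -0.2632, 0.1753]
tcp_rot: [3.141, -0.0, -3.087]
force: [0.5, -0.4, 0.5]
width: 0.0851
gripper_force: 0.0
```

```bash
python3 go.py .616 -.2615 .130 3.197
```

```text
t 4.4 pos [ 0.6181 -0.2632  0.1753] rot [ 3.1415e+00 -2.0000e-04 -3.0868e+00] w 0.0851 gf 0.0 F [ 0.51 -0.36  0.52]
now axes x 0.040 y 0.035 z 0.906 twist -0.008
after twist x 0.040 y 0.035 z 0.906 twist -0.008
```

servo_tool:
  commands:
    - {"jaw": 1, "x": 0.04, "y": 0.035, "z": 0.3, "twist": 0}
    - {"jaw": 1, "x": 0, "y": 0, "z": 0.3, "twist": 0}
    - {"jaw": 1, "x": 0, "y": 0, "z": 0.3, "twist": 0}
    - {"jaw": 1, "x": 0, "y": 0, "z": 0, "twist": 0}
    - {"jaw": 0, "x": 0, "y": 0, "z": 0, "twist": 0}
    - {"jaw": 0, "x": 0, "y": 0, "z": 0, "twist": 0}
    - {"jaw": 0, "x": 0, "y": 0, "z": 0, "twist": 0}
    - {"jaw": 0, "x": 0, "y": 0, "z": 0, "twist": 0}
  newtons: 40

```text
time: 5.2
ee_pos: [0.6166, -0.2619, 0.1315]
tcp_rot: [-3.141, 0.002, -3.087]
force: [0.3, 1.0, 2.3]
width: 0.0374
gripper_force: 43.4
```

servo_tool:
  commands:
    - {"jaw": 0, "x": 0, "y": 0, "z": 0, "twist": 0}
    - {"jaw": 0, "x": 0, "y": 0, "z": 0, "twist": 0}

```text
time: 5.4
ee_pos: [0.6166, -0.2619, 0.1315]
tcp_rot: [-3.141, 0.002, -3.087]
force: [-0.4, 0.2, 6.1]
width: 0.0372
gripper_force: 43.8
```

servo_tool:
  commands:
    - {"jaw": 0, "x": 0, "y": 0, "z": -0.2, "twist": 0}
    - {"jaw": 0, "x": 0, "y": 0, "z": -0.3, "twist": 0}
    - {"jaw": 0, "x": 0, "y": 0, "z": -0.4, "twist": 0}
    - {"jaw": 0, "x": 0, "y": 0, "z": -0.4, "twist": 0}
    - {"jaw": 0, "x": 0, "y": 0, "z": -0.4, "twist": 0}
    - {"jaw": 0, "x": 0, "y": 0, "z": -0.4, "twist": 0}
    - {"jaw": 0, "x": 0, "y": 0, "z": 0, "twist": 0}
    - {"jaw": 0, "x": 0, "y": 0, "z": 0, "twist": 0}

```text
time: 6.2
ee_pos: [0.6158, -0.2616, 0.2352]
tcp_rot: [-3.141, 0.0, -3.087]
force: [0.4, 0.3, -1.1]
width: 0.038
gripper_force: 43.2
```

```bash
python3 go.py .66 .0124 .277 3.197;  python3 - <<'E'
from look import *
p=snap('side','s2')['img']
cv2.imwrite('pics/c3.png',cv2.resize(p[10:210,220:420],(600,600),interpolation=cv2.INTER_CUBIC))
E
```

```text
t 6.2 pos [ 0.6158 -0.2616  0.2352] rot [-3.1415e+00  1.0000e-04 -3.0870e+00] w 0.038 gf 43.2187557220459 F [ 0.4   0.29 -1.11]
now axes x -1.183 y 5.423 z -0.836 twist -0.011
after twist x -1.187 y 5.422 z -0.836 twist -0.011
```

View pics/c3.png

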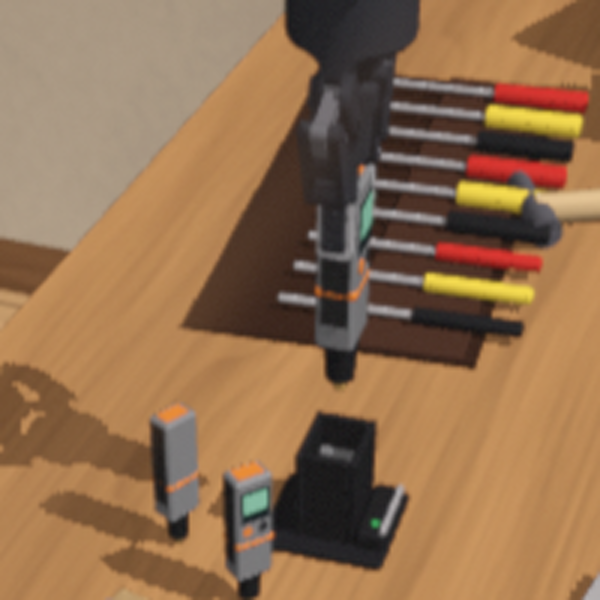

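servo_tool:
  commands:
    - {"jaw": 0, "x": 0, "y": 0, "z": -0.5, "twist": 0}
    - {"jaw": 0, "x": 0, "y": 0.3, "z": 0, "twist": 0}
    - {"jaw": 0, "x": -0.2, "y": 0.6, "z": 0, "twist": 0}
    - {"jaw": 0, "x": -0.2, "y": 0.8, "z": 0, "twist": 0}
    - {"jaw": 0, "x": -0.2, "y": 0.8, "z": 0, "twist": 0}
    - {"jaw": 0, "x": -0.2, "y": 0.8, "z": 0, "twist": 0}
    - {"jaw": 0, "x": -0.2, "y": 0.8, "z": 0, "twist": 0}
    - {"jaw": 0, "x": -0.19, "y": 0.7, "z": 0, "twist": 0}

```text
time: 7.05
ee_pos: [0.6611, -0.0154, 0.2582]
tcp_rot: [3.14, -0.003, -3.086]
force: [0.1, -0.2, -2.1]
width: 0.0375
gripper_force: 43.0
```

servo_tool:
  commands:
    - {"jaw": 0, "x": 0, "y": 0.42, "z": 0, "twist": 0}
    - {"jaw": 0, "x": 0, "y": 0.2, "z": 0, "twist": 0}
    - {"jaw": 0, "x": 0, "y": 0, "z": 0, "twist": 0}
    - {"jaw": 0, "x": 0, "y": 0, "z": 0, "twist": 0}

```text
time: 7.45
ee_pos: [0.66, 0.0117, 0.2595]
tcp_rot: [-3.141, -0.001, -3.087]
force: [0.1, -0.7, -1.0]
width: 0.0376
gripper_force: 43.1
```

```bash
python3 go.py .66 .0124 .2585 3.197;  python3 - <<'E'
from look import *
p=snap('side','s3')['img'];q=snap('top','t3')['img']
f=lambda i,x,y:cv2.resize(i[y:y+150,x:x+100],(400,600),interpolation=cv2.INTER_CUBIC)
cv2.imwrite('pics/c4.png',np.hstack([f(p,200,140),f(q,280,120)]))
E
```

```text
t 7.45 pos [0.66   0.0117 0.2595] rot [-3.1409e+00 -1.3000e-03 -3.0869e+00] w 0.0376 gf 43.13182890415192 F [ 0.08 -0.7  -1.02]
now axes x -0.000 y 0.014 z 0.021 twist -0.010
after twist x -0.000 y 0.014 z 0.021 twist -0.010
```

View pics/c4.png

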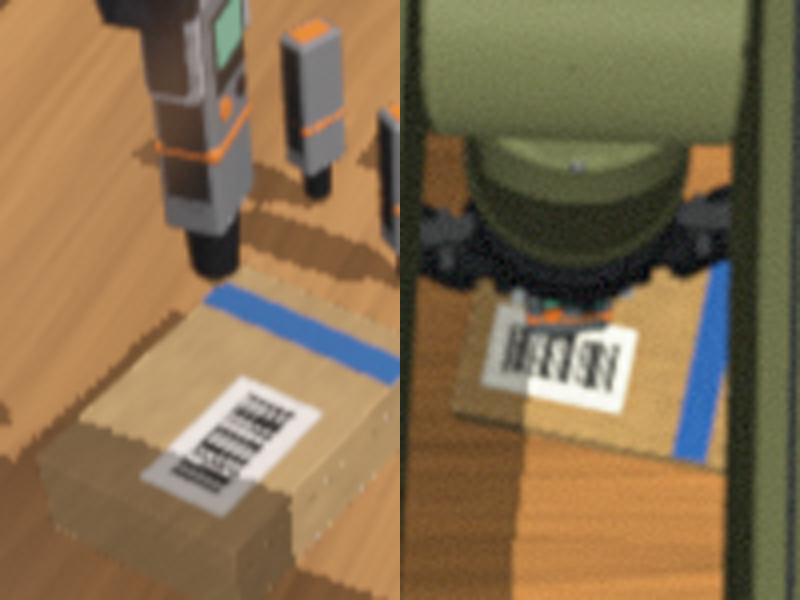

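Run:
```python
from geo import *
print(onz('s3',(258,251.75),.047),onz('t3',(280+(558-400)/4,120+360/4),.047))
print(proj('s3',(.66,.012,.148)), 'seen nose',200+213/4,140+270/4)
```

```text
[0.65787229 0.01735878 0.047     ] [0.6579275  0.01345108 0.047     ]
[254.05525416 205.41723553] seen nose 253.25 207.5
```

servo_tool:
  commands:
    - {"jaw": 0, "x": 0, "y": 0, "z": 0, "twist": 0}
    - {"jaw": 0, "x": 0, "y": 0, "z": 0, "twist": 0}
    - {"jaw": 0, "x": 0, "y": 0, "z": 0, "twist": 0}
    - {"jaw": 0, "x": 0, "y": 0, "z": 0, "twist": 0}
    - {"jaw": 0, "x": 0, "y": 0, "z": 0, "twist": 0}
    - {"jaw": 0, "x": 0, "y": 0, "z": 0, "twist": 0}
    - {"jaw": 0, "x": 0, "y": 0, "z": 0, "twist": 0}
    - {"jaw": 0, "x": 0, "y": 0, "z": 0, "twist": 0}

```text
time: 8.35
ee_pos: [0.6606, 0.0123, 0.2603]
tcp_rot: [-3.142, 0.0, -3.087]
force: [-0.3, 0.2, -1.9]
width: 0.0371
gripper_force: 43.1
```

servo_tool:
  commands:
    - {"jaw": 0, "x": 0, "y": 0, "z": 0, "twist": 0}
    - {"jaw": 0, "x": 0, "y": 0, "z": 0, "twist": 0}
    - {"jaw": 0, "x": 0, "y": 0, "z": 0, "twist": 0}
    - {"jaw": 0, "x": 0.2, "y": -0.4, "z": 0, "twist": 0}
    - {"jaw": 0, "x": 0.2, "y": -0.7, "z": 0, "twist": 0}
    - {"jaw": 0, "x": 0.2, "y": -0.8, "z": 0, "twist": 0}
    - {"jaw": 0, "x": 0.2, "y": -0.8, "z": 0, "twist": 0}
    - {"jaw": 0, "x": 0.2, "y": -0.8, "z": 0, "twist": 0}

```text
time: 9.15
ee_pos: [0.6198, -0.1665, 0.2605]
tcp_rot: [-3.141, 0.0, -3.086]
force: [0.2, -0.2, -1.8]
width: 0.0379
gripper_force: 43.2
```

servo_tool:
  commands:
    - {"jaw": 0, "x": 0.2, "y": -0.8, "z": 0, "twist": 0}
    - {"jaw": 0, "x": 0, "y": -0.7, "z": 0, "twist": 0}
    - {"jaw": 0, "x": 0, "y": -0.4, "z": 0, "twist": 0}
    - {"jaw": 0, "x": 0, "y": 0, "z": 0, "twist": 0}
    - {"jaw": 0, "x": 0, "y": 0, "z": 0, "twist": 0}
    - {"jaw": 0, "x": 0, "y": 0, "z": 0, "twist": 0}

```text
time: 9.75
ee_pos: [0.6155, -0.259, 0.2602]
tcp_rot: [3.14, -0.0, -3.086]
force: [-0.1, 0.5, -1.0]
width: 0.0377
gripper_force: 43.1
```

```bash
python3 go.py .6162 -.2617 .1745 3.197
```

```text
t 9.75 pos [ 0.6155 -0.259   0.2602] rot [ 3.1404e+00 -3.0000e-04 -3.0856e+00] w 0.0377 gf 43.055176734924316 F [-0.1   0.54 -1.  ]
now axes x -0.011 y -0.055 z 1.714 twist 0.008
after twist x -0.011 y -0.055 z 1.714 twist 0.008
```

servo_tool:
  commands:
    - {"jaw": 0, "x": -0.01, "y": -0.05, "z": 0.2, "twist": 0}
    - {"jaw": 0, "x": 0, "y": 0, "z": 0.4, "twist": 0}
    - {"jaw": 0, "x": 0, "y": 0, "z": 0.4, "twist": 0}
    - {"jaw": 0, "x": 0, "y": 0, "z": 0.4, "twist": 0}
    - {"jaw": 0, "x": 0, "y": 0, "z": 0.3, "twist": 0}
    - {"jaw": 0, "x": 0, "y": 0, "z": 0, "twist": 0}
    - {"jaw": 0, "x": 0, "y": 0, "z": 0, "twist": 0}
  newtons: 20

```text
time: 10.45
ee_pos: [0.6161, -0.2622, 0.1749]
tcp_rot: [3.141, -0.001, -3.086]
force: [-0.4, -0.2, -0.9]
width: 0.0376
gripper_force: 43.0
```

servo_tool:
  commands:
    - {"jaw": 0, "x": 0.1, "y": 0, "z": 0, "twist": 0}
    - {"jaw": 0, "x": 0.1, "y": 0, "z": 0, "twist": 0}
    - {"jaw": 0, "x": 0, "y": 0, "z": 0, "twist": 0}

```text
time: 10.75
ee_pos: [0.6073, -0.2638, 0.1769]
tcp_rot: [-3.14, 0.005, -3.087]
force: [3.3, -0.0, -1.9]
width: 0.0378
gripper_force: 42.4
```

```bash
python3 go.py .6162 -.2617 .1745 3.197
```

```text
t 10.75 pos [ 0.6073 -0.2638  0.1769] rot [-3.1404  0.0047 -3.0873] w 0.0378 gf 42.38320827484131 F [ 3.31 -0.04 -1.94]
now axes x -0.179 y 0.032 z 0.049 twist -0.016
after twist x -0.179 y 0.032 z 0.049 twist -0.016
```

servo_tool:
  commands:
    - {"jaw": 0, "x": 0.1, "y": 0, "z": 0, "twist": 0}
    - {"jaw": 0, "x": 0.1, "y": 0, "z": 0, "twist": 0}
    - {"jaw": 0, "x": 0.1, "y": 0, "z": 0.02, "twist": 0}
    - {"jaw": 0, "x": 0, "y": 0, "z": 0, "twist": 0}
    - {"jaw": 0, "x": 0, "y": 0, "z": 0, "twist": 0}
  newtons: 20

```text
time: 11.25
ee_pos: [0.5907, -0.2649, 0.1746]
tcp_rot: [-3.141, -0.0, -3.087]
force: [2.8, 0.0, 1.3]
width: 0.0372
gripper_force: 42.8
```

```bash
python3 go.py .6162 -.2617 .1745 3.197;  python3 - <<'E'
from look import *
p=snap('side','s4')['img']
cv2.imwrite('pics/c5.png',cv2.resize(p[60:210,270:420],(600,600),interpolation=cv2.INTER_CUBIC))
E
```

```text
t 11.25 pos [ 0.5907 -0.2649  0.1746] rot [-3.1408e+00 -1.0000e-04 -3.0871e+00] w 0.0372 gf 42.762776613235474 F [2.8  0.03 1.25]
now axes x -0.512 y 0.037 z 0.001 twist -0.014
after twist x -0.512 y 0.036 z 0.001 twist -0.014
```

View pics/c5.png

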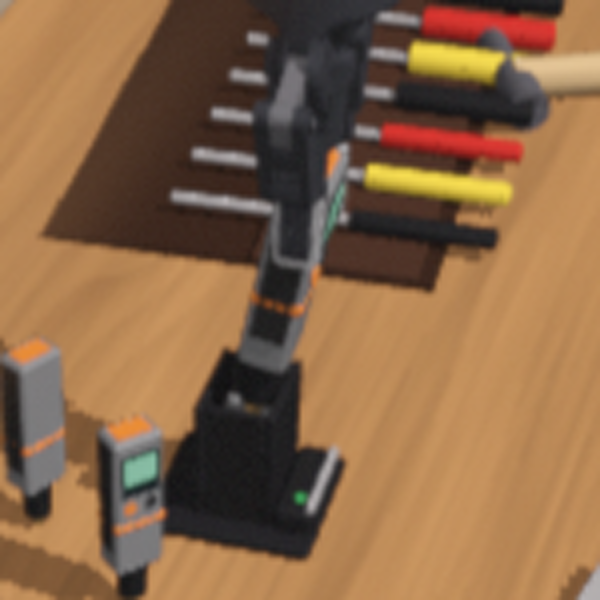

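servo_tool:
  commands:
    - {"jaw": 0, "x": 0.1, "y": -0.02, "z": 0.03, "twist": 0}
    - {"jaw": 0, "x": 0.1, "y": -0.02, "z": 0.03, "twist": 0}
    - {"jaw": 0, "x": 0.1, "y": 0, "z": 0.03, "twist": 0}
    - {"jaw": 0, "x": 0.1, "y": 0, "z": 0.04, "twist": 0}
    - {"jaw": 0, "x": 0.11, "y": 0, "z": 0.04, "twist": 0}
    - {"jaw": 0, "x": 0, "y": 0, "z": 0, "twist": 0}
    - {"jaw": 0, "x": 0, "y": 0, "z": 0, "twist": 0}

```text
time: 12.0
ee_pos: [0.5644, -0.2679, 0.1653]
tcp_rot: [3.141, -0.002, -3.087]
force: [1.2, -0.2, 1.0]
width: 0.0372
gripper_force: 42.6
```

```bash
python3 go.py .6162 -.2617 .1745 3.197
```

```text
t 12.0 pos [ 0.5644 -0.2679  0.1653] rot [ 3.1412e+00 -2.5000e-03 -3.0870e+00] w 0.0372 gf 42.62827813625336 F [ 1.23 -0.17  1.03]
now axes x -1.041 y 0.067 z -0.183 twist -0.012
after twist x -1.041 y 0.066 z -0.183 twist -0.012
```

servo_tool:
  commands:
    - {"jaw": 0, "x": 0, "y": 0, "z": -0.2, "twist": 0}
    - {"jaw": 0, "x": 0, "y": 0, "z": -0.4, "twist": 0}
    - {"jaw": 0, "x": 0, "y": 0, "z": -0.5, "twist": 0}
    - {"jaw": 0, "x": 0, "y": 0, "z": -0.5, "twist": 0}
    - {"jaw": 0, "x": 0, "y": 0, "z": -0.4, "twist": -0.8}
    - {"jaw": 0, "x": 0, "y": 0, "z": 0, "twist": -0.8}
    - {"jaw": 0, "x": 0, "y": 0, "z": 0, "twist": 0}
    - {"jaw": 0, "x": 0, "y": 0, "z": 0, "twist": 0}
  newtons: 45

```text
time: 12.8
ee_pos: [0.5645, -0.2675, 0.265]
tcp_rot: [3.14, -0.003, -2.977]
force: [0.5, 1.1, -1.5]
width: 0.0376
gripper_force: 45.4
```

```bash
python3 go.py .5 .2 .27 3.307;  python3 - <<'E'
from look import *
p=snap('side','s5')['img'];q=snap('top','t5')['img']
f=lambda i,x,y:cv2.resize(i[y:y+150,x:x+100],(400,600),interpolation=cv2.INTER_CUBIC)
cv2.imwrite('pics/c6.png',np.hstack([f(p,300,20),f(q,410,160)]))
E
```

```text
t 12.8 pos [ 0.5645 -0.2675  0.265 ] rot [ 3.1401e+00 -2.9000e-03 -2.9765e+00] w 0.0376 gf 45.37668585777283 F [ 0.45  1.09 -1.5 ]
now axes x -0.264 y 9.435 z -0.099 twist -0.005
after twist x -0.267 y 9.435 z -0.099 twist -0.005
```

View pics/c6.png

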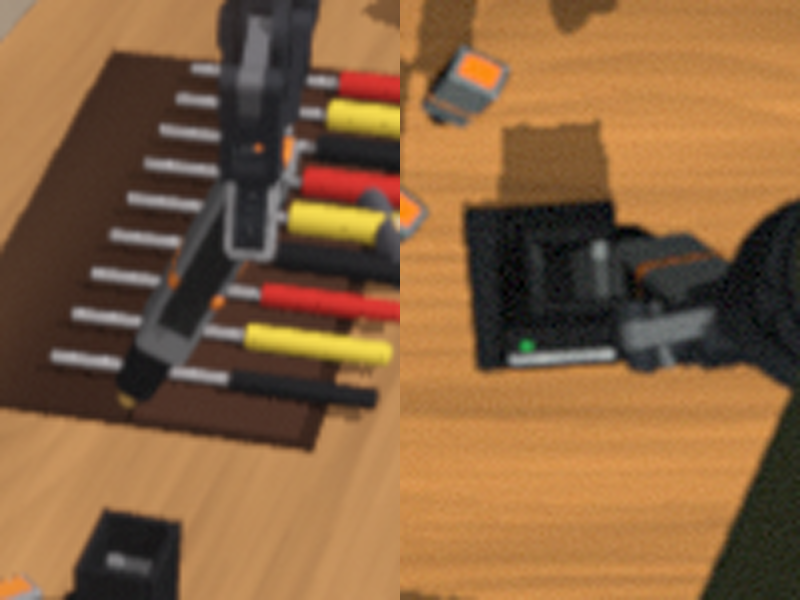

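Run:
```python
from geo import *
g=np.array([.5645,-.2675,.270]);ya=.165
for th in(.35,.4,.43,.47,.5,.55):
    a=np.array([-np.sin(th)*np.cos(ya),-np.sin(th)*np.sin(ya),np.cos(th)])
    print(th,proj('s5',g-.1265*a).round(1),proj('s5',g-.0865*a).round(1))
print('seen tip',300+126/4,20+403/4,'nose top',300+160/4,20+350/4)
```

```text
0.35 [337.7 123.7] [345.6 107.1]
0.4 [334.7 122.3] [343.5 106.2]
0.43 [332.9 121.5] [342.2 105.6]
0.47 [330.6 120.2] [340.6 104.7]
0.5 [328.9 119.3] [339.4 104. ]
0.55 [326.1 117.6] [337.5 102.8]
seen tip 331.5 120.75 nose top 340.0 107.5
```

```bash
python3 go.py .486 .220 .25 3.307
```

```text
t 12.9 pos [ 0.5648 -0.2676  0.2648] rot [ 3.1401e+00 -2.5000e-03 -2.9761e+00] w 0.0378 gf 45.376455187797546 F [ 0.18  0.77 -1.39]
now axes x -0.052 y 9.878 z 0.296 twist 0.001
after twist x -0.051 y 9.878 z 0.296 twist 0.001
```

servo_tool:
  commands:
    - {"jaw": 0, "x": 0, "y": 0.3, "z": 0, "twist": 0}
    - {"jaw": 0, "x": 0, "y": 0.6, "z": 0, "twist": 0}
    - {"jaw": 0, "x": 0, "y": 0.8, "z": 0, "twist": 0}
    - {"jaw": 0, "x": 0, "y": 0.8, "z": 0, "twist": 0}
    - {"jaw": 0, "x": 0, "y": 0.8, "z": 0, "twist": 0}
    - {"jaw": 0, "x": 0, "y": 0.8, "z": 0, "twist": 0}
    - {"jaw": 0, "x": 0, "y": 0.8, "z": 0, "twist": 0}
    - {"jaw": 0, "x": 0, "y": 0.8, "z": 0, "twist": 0}

```text
time: 13.7
ee_pos: [0.5169, 0.0156, 0.2655]
tcp_rot: [3.141, -0.001, -2.976]
force: [1.1, 0.3, -2.0]
width: 0.0378
gripper_force: 45.5
```

servo_tool:
  commands:
    - {"jaw": 0, "x": 0, "y": 0.8, "z": 0, "twist": 0}
    - {"jaw": 0, "x": 0, "y": 0.8, "z": 0, "twist": 0}
    - {"jaw": 0, "x": -0.05, "y": 0.8, "z": 0, "twist": 0}
    - {"jaw": 0, "x": 0, "y": 0.8, "z": 0, "twist": 0}
    - {"jaw": 0, "x": 0, "y": 0.6, "z": 0, "twist": 0}
    - {"jaw": 0, "x": 0, "y": 0.38, "z": 0.2, "twist": 0}
    - {"jaw": 0, "x": 0, "y": 0, "z": 0.1, "twist": 0}
    - {"jaw": 0, "x": 0, "y": 0, "z": 0, "twist": 0}

```text
time: 14.5
ee_pos: [0.4846, 0.2198, 0.2496]
tcp_rot: [-3.141, -0.003, -2.974]
force: [-0.2, -1.0, -2.0]
width: 0.038
gripper_force: 45.6
```

servo_tool:
  commands:
    - {"jaw": 0, "x": 0, "y": 0, "z": 0, "twist": 0}
    - {"jaw": 0, "x": 0, "y": 0, "z": 0, "twist": 0}

```text
time: 14.7
ee_pos: [0.4866, 0.2189, 0.2511]
tcp_rot: [-3.141, 0.0, -2.977]
force: [0.6, -0.2, -1.9]
width: 0.0377
gripper_force: 45.6
```

```bash
python3 go.py .486 .220 .235 3.307;  python3 - <<'E'
from look import *
p=snap('side','s6')['img'];q=snap('top','t6')['img']
f=lambda i,x,y:cv2.resize(i[y:y+120,x:x+80],(400,600),interpolation=cv2.INTER_CUBIC)
cv2.imwrite('pics/c7.png',np.hstack([f(p,230,260),f(q,170,190)]))
E
```

```text
t 14.7 pos [0.4866 0.2189 0.2511] rot [-3.1414e+00  3.0000e-04 -2.9766e+00] w 0.0377 gf 45.60693025588989 F [ 0.61 -0.21 -1.92]
now axes x 0.007 y 0.023 z 0.322 twist -0.005
after twist x 0.007 y 0.023 z 0.322 twist -0.005
```

View pics/c7.png

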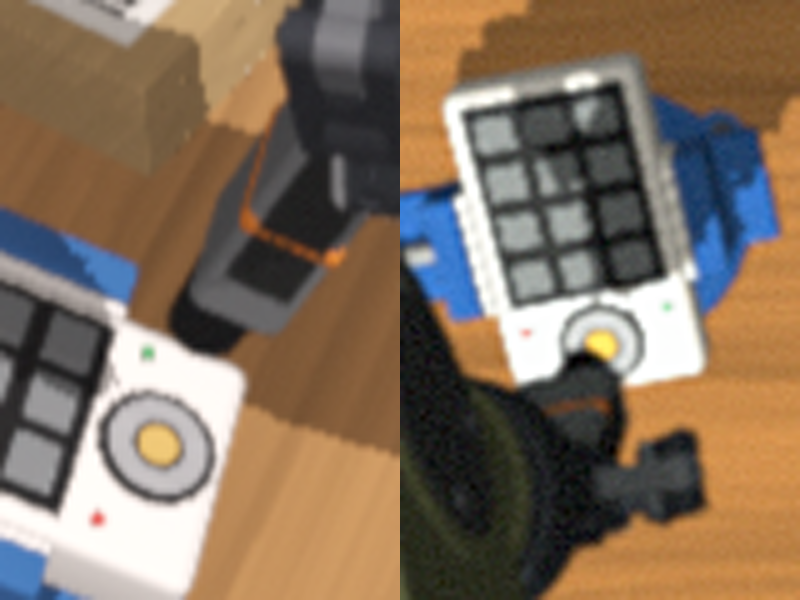

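```bash
python3 go.py .4941 .2215 .213 3.307;python3 go.py .4982 .2222 .2039 3.307
python3 - <<'E'
from geo import *
a=np.array([-.4334,-.0722,.8983]);tip=np.array([.4866,.2189,.2561])-.1265*a
for s,c in(('s6',(230,260,0)),('t6',(170,190,400))):
  for k in(0,.01,.04):
    u=proj(s,tip+k*a);print(s,k,((u[0]-c[0])*5+c[2]).round(),((u[1]-c[1])*5).round())
E
```

```text
t 14.8 pos [0.4867 0.219  0.2512] rot [-3.1416e+00  6.0000e-04 -2.9767e+00] w 0.0379 gf 45.607765316963196 F [ 0.07  0.09 -1.66]
now axes x -0.154 y 0.026 z 0.763 twist -0.007
after twist x -0.154 y 0.026 z 0.763 twist -0.007
t 14.8 pos [0.4867 0.219  0.2512] rot [-3.1416e+00  6.0000e-04 -2.9767e+00] w 0.0379 gf 45.607765316963196 F [ 0.07  0.09 -1.66]
now axes x -0.237 y 0.026 z 0.945 twist -0.007
after twist x -0.237 y 0.026 z 0.945 twist -0.007
s6 0 193.0 343.0
s6 0.01 207.0 325.0
s6 0.04 252.0 268.0
t6 0 584.0 366.0
t6 0.01 581.0 376.0
t6 0.04 571.0 407.0
```

servo_tool:
  commands:
    - {"jaw": 0, "x": -0.05, "y": 0.02, "z": 0.2, "twist": 0}
    - {"jaw": 0, "x": -0.05, "y": 0, "z": 0.2, "twist": 0}
    - {"jaw": 0, "x": -0.05, "y": 0, "z": 0.2, "twist": 0}
    - {"jaw": 0, "x": 0, "y": 0, "z": 0.16, "twist": 0}
    - {"jaw": 0, "x": 0, "y": 0, "z": 0, "twist": 0}
    - {"jaw": 0, "x": 0, "y": 0, "z": 0, "twist": 0}
    - {"jaw": 0, "x": 0, "y": 0, "z": 0, "twist": 0}

```text
time: 15.5
ee_pos: [0.4938, 0.2221, 0.213]
tcp_rot: [3.141, 0.001, -2.975]
force: [-0.6, 0.0, -1.3]
width: 0.0374
gripper_force: 45.6
```

```bash
python3 go.py .4982 .2222 .2039 3.307;  python3 - <<'E'
from look import *
p=snap('side','s7')['img'];q=snap('top','t7')['img']
f=lambda i,x,y:cv2.resize(i[y:y+60,x:x+40],(400,600),interpolation=cv2.INTER_CUBIC)
cv2.imwrite('pics/c8.png',np.hstack([f(p,245,305),f(q,190,230)]))
from geo import *
a=np.array([-.4334,-.0722,.8983]);tip=env.observe()['ee_pos']+np.array([0,0,.005])-.1265*a
for s,c in(('s7',(245,305,0)),('t7',(190,230,400))):
  for k in(0,.01):
    u=proj(s,tip+k*a);print(s,k,((u[0]-c[0])*10+c[2]).round(),((u[1]-c[1])*10).round())
  u=proj(s,(.553,.2313,.0953));print('R',((u[0]-c[0])*10+c[2]).round(),((u[1]-c[1])*10).round())
E
```

```text
t 15.5 pos [0.4938 0.2221 0.213 ] rot [ 3.1415e+00  6.0000e-04 -2.9752e+00] w 0.0374 gf 45.631574392318726 F [-0.63  0.02 -1.28]
now axes x -0.086 y -0.012 z 0.183 twist 0.015
after twist x -0.086 y -0.012 z 0.183 twist 0.015
s7 0 192.0 408.0
s7 0.01 219.0 374.0
R 167.0 440.0
t7 0 592.0 307.0
t7 0.01 586.0 326.0
R 602.0 289.0
```

View pics/c8.png

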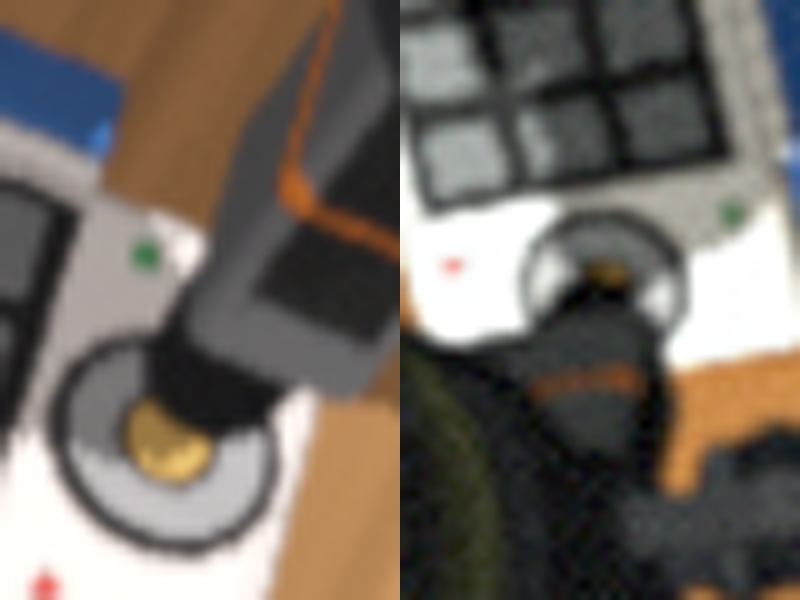

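servo_tool:
  commands:
    - {"jaw": 0, "x": -0.02, "y": 0, "z": 0.04, "twist": 0}
    - {"jaw": 0, "x": -0.02, "y": 0, "z": 0.04, "twist": 0}
    - {"jaw": 0, "x": -0.02, "y": 0, "z": 0.04, "twist": 0}
    - {"jaw": 0, "x": 0, "y": 0, "z": 0, "twist": 0}
    - {"jaw": 0, "x": 0, "y": 0, "z": 0, "twist": 0}
    - {"jaw": 0, "x": 0, "y": 0, "z": 0, "twist": 0}

```text
time: 16.2
ee_pos: [0.4965, 0.2224, 0.2068]
tcp_rot: [3.142, -0.0, -2.975]
force: [-0.3, 0.0, -1.7]
width: 0.0373
gripper_force: 45.6
```

servo_tool:
  commands:
    - {"jaw": 0, "x": -0.01, "y": 0, "z": 0.02, "twist": 0}
    - {"jaw": 0, "x": -0.01, "y": 0, "z": 0.02, "twist": 0}
    - {"jaw": 0, "x": 0, "y": 0, "z": 0, "twist": 0}
    - {"jaw": 0, "x": 0, "y": 0, "z": 0, "twist": 0}
    - {"jaw": 0, "x": 0, "y": 0, "z": 0, "twist": 0}

```text
time: 16.7
ee_pos: [0.4975, 0.2226, 0.2049]
tcp_rot: [3.142, 0.0, -2.975]
force: [-1.3, -0.4, 0.7]
width: 0.0377
gripper_force: 45.8
```

servo_tool:
  commands:
    - {"jaw": 0, "x": -0.01, "y": 0, "z": 0.02, "twist": 0}
    - {"jaw": 0, "x": -0.005, "y": 0, "z": 0.01, "twist": 0}
    - {"jaw": 0, "x": 0, "y": 0, "z": 0, "twist": 0}
    - {"jaw": 0, "x": 0, "y": 0, "z": 0, "twist": 0}
    - {"jaw": 0, "x": 0, "y": 0, "z": 0, "twist": 0}
    - {"jaw": 0, "x": 0, "y": 0, "z": 0, "twist": 0}

```text
time: 17.3
ee_pos: [0.4983, 0.2227, 0.2033]
tcp_rot: [-3.142, -0.0, -2.975]
force: [-1.6, -0.6, 1.3]
width: 0.0379
gripper_force: 45.8
```

```bash
python3 - <<'E'
from look import *
F=[]
for i in range(6):
    cams.snapshot('side');F.append(env.observe()['force'])
print(np.mean(F,0),np.std(F,0))
p=snap('side','s8')['img'];q=snap('top','t8')['img']
f=lambda i,x,y:cv2.resize(i[y:y+60,x:x+40],(400,600),interpolation=cv2.INTER_CUBIC)
cv2.imwrite('pics/c9.png',np.hstack([f(p,245,305),f(q,190,230)]))
E
python3 go.py .4982 .2222 .2039 3.307
```

```text
[-1.66208204 -0.29734733  1.55864917] [0.59560747 0.33391125 0.36503609]
t 17.7 pos [0.4983 0.2227 0.2033] rot [ 3.1416  0.     -2.9753] w 0.0377 gf 45.83707273006439 F [-1.24 -0.74  2.12]
now axes x 0.003 y -0.010 z -0.011 twist 0.013
after twist x 0.003 y -0.010 z -0.011 twist 0.013
```

View pics/c9.png

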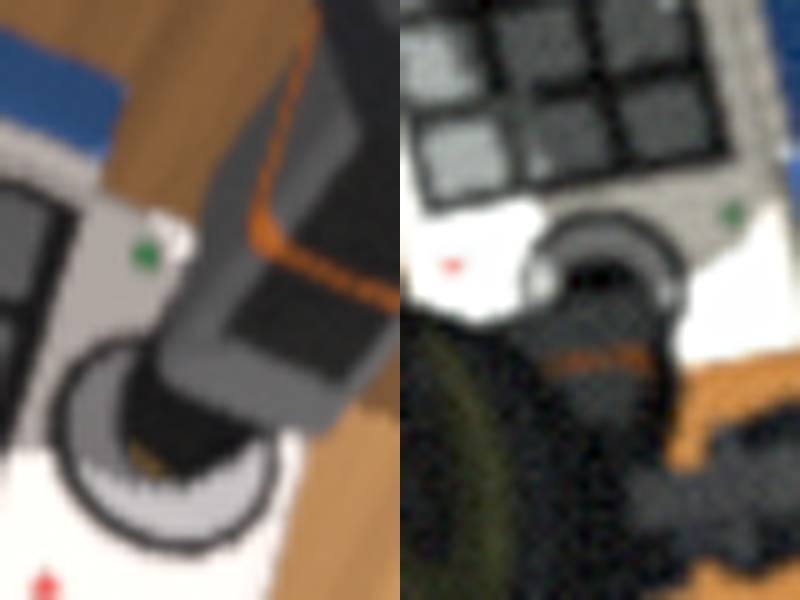

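```bash
python3 -c "
from workcell import order
print(order.close_job())"
```

```text
the job is handed in; nothing more can be done
None
```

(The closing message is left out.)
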